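Stand the carrying case upright on the mat

ROBOT

A 6-joint arm with a two-finger parallel gripper is mounted at the origin on a cart in front of the work surface, level with it; the furniture and walls round the work are solid. World frame = base frame: x ahead of the robot, y to its left, z up, the work surface at z = 0. Lengths are in mm, angles in rad, forces in N, time in s.
With the tool pointing down it reaches from about 350 to 875 mm from the base axis. Payload 4.2 kg.
Tool frame: the origin (TCP) lies at the very end of the fingers, on their centre line; the grasp point (between the pads) lies arm.grip_depth behind it (arm.grip_depth is the distance from the TCP to the grasp point, in mm); z points along the fingers, y is the direction in which the jaws open and shut (so a half turn about z gives the same grasp; the last joint's range is limited). The gripper opens to 85 mm and grips with 20 to 120 N. Pads are 22 mm wide; open, the fingers measure 114 mm over their backs; the gripper's body (76 mm by 85 mm) begins 54 mm behind the grasp point. The pads swing forward as they close: fully open they stand 13 mm farther back than shut.
Start: joints at [-0.454, 0.385, 0.008, 0, -1.194, -0.259], TCP at [472.753, -408.784, 231.312] pointing down, gripper open.
Joint ranges: [-3.14, 3.14], [-1.21, 2.06], [-1.07, 1.41], [-3.16, 2.05], [-2.99, -0.16], [-3.1, 3.1]. Speed limits (rad/s): [2.79, 2.79, 3.14, 3.14, 3.14, 3.14].

INTERFACE

Orientations are given as a unit quaternion [x, y, z, w].
In Python, from bench import arm, optics, workorder gives the robot as it stands. The module is installed in compiled form; this text tells all that it offers.
- The arm moves only by the tool play_rows, never from a script. Its arguments are lists of equal length, an entry for each row: "travel": the shift along the tool's x, y, z in m, a list of three; "rotation": the turn, a rotation vector about the tool's x, y, z in rad, a list of three; "grip": the opening, from 0 (shut) to 1 (fully open). In form: {"travel": [[x, y, z], ...], "rotation": [[rx, ry, rz], ...], "grip": [grip, ...]}. A call has 1 to 12 rows; each row shifts and turns the commanded pose from where the row before left it, along the tool's axes as they then stand; what a row does not reach is not made up. A row lasts 1/12 s, in which the tool goes at most 41.7 mm and 7.16 degrees, less where a joint would pass 70% of its speed; a pose out of reach is approached as far as the arm can. A call is refused whole if a number of a shift passes 0.0417 or a number of a turn 0.125, either way. A call with a gripper value outside its range is refused whole. The fingers move at their own pace and stop on an object; the grip force is fixed at half the most. Time passes only in rows, so rows that do not move let the fingers close. It gives the time, the measured TCP pose, the force and the opening at its end, in the units of the state.
- arm.read_state(): the state, without advancing time (a new reading comes with each control period).
- optics.get_image(name): name is "scene" or "side" or "wrist"; returns a dict with "image" (480x640x3 uint8, blue, green, red), "depth" (480x640 float32, mm along the optical axis (not along the pixel's ray), 0 where there is no reading), "camera_matrix" (3x3 intrinsics, pixels), "R" (3x3) and "t" (3): a world point X has camera coordinates R X + t; the wrist camera has in their place "hand_eye" (4x4, takes a point from camera to tool coordinates, whose origin is the TCP and whose axes are the flange's). Camera axes: x right, y down, z forward; pixel columns grow to the right and rows downward; lengths in mm; the calibration is good to about 2 mm. A picture is of the moment at which its call begins: read the wrist's pose just before it.
- workorder.job_done(): hands the job in, once; it reports no verdict.
The state is a dict: "clock": time; "joints": joint angles; "joint_vel": joint speeds; "joint_efforts": joint torques, N m; "position": TCP position; "ee_rot": TCP orientation; "contact_force": force on the tool from outside, world axes, zero at the start; "wrist_torque": the same for the moment, N m; "gripper_width": finger opening in mm.
Only numpy, scipy, OpenCV 4.12 (cv2) and the standard library are available. Lean on these libraries where they do the work, as an engineer would, in place of code of your own. Each camera call takes 0.05 s, during which the arm holds its last target. There are 200 camera calls.

TASK

Two flat carrying cases have been left lying on their sides on the worktop. Stand the larger one upright on its thin edge, handle on top, in the middle of the cork mat with its long way along the mat's long way; set it down rather than dropping it, and leave the smaller case where it lies.

Things in the scene. Friction and masses are not known exactly. Their poses are not given: they have to be found in the camera images.
- case_center (a point): Centre of the larger case: flat, pale aluminium with black seam and corners, a box 120 x 160 x 46 mm (its x, y, z; 0.48 to 0.78 kg), at the start lying flat, z up. The handle is on its +x edge, the one nearer the robot. Standing as wanted, its x points up and it rests on the flat 160 x 46 mm edge opposite the handle, this point 60 mm above what it stands on.
- case_handle (a point): Middle of the larger case's rigid handle bar (steel, round, 8 mm thick, 90 mm long along the case's y between two end posts): 108 mm from the case's centre along +x, 48 mm out from its edge, 23 mm above the worktop while flat, 168 mm above its foot when upright. Same axes. The bar turns in a light grip (about 10 N): the lifted case swings down and hangs from it; a hard grip holds it askew.
- small_case_center (a point): Centre of the smaller case, of the same look, 80 x 105 x 36 mm (its own x, y, z) with a 60 mm wide handle that stands 39 mm out from its +x edge, lying flat. It stays where it is.
- mat: Flat cork mat fixed on the worktop, 120 x 220 x 3 mm (its own x, y, z; the long way is y), origin at the centre of its underside on the worktop; its top is at z = 0.003.

How it is judged (in metres and radians):
At the end, for the whole second after the job is handed in: The larger case stands at rest on the mat on its thin edge, handle up, within 10 degrees of upright, its centre within 30 mm (level distance) of the mat's centre and its 160 mm way within 11 degrees of the mat's long way; the smaller case still lies where it was (angle between case_center's own x axis and vertical below 0.17 rad and horizontal distance between case_center and mat below 0.03 m and angle between the y axis of case_center and the y axis of mat, either way round below 0.2 rad and height (world z) of case_center between 0.055 and 0.072 m and linear speed of case below 0.03 m/s); the robot touches nothing.
It fails at once if the smaller case is shifted by more than 30 mm (distance of small_case_center from where it was at the start of the episode above 0.03 m).
It fails at once if the larger case is dropped onto the mat (upright over it and within about 2 cm of standing, moving faster than 0.6 m/s) (horizontal distance between case_center and mat below 0.06 m and angle between case_center's own x axis and vertical below 0.4 rad and height (world z) of case_center below 0.085 m and linear speed of case above 0.6 m/s).
It also fails if it takes over 43 s, if anything falls off the work surface, if the arm or the gripper's body presses on something with over 40 N, if the wrist force passes 120 N, or if a joint passes its speed limit or range.

## Working session

There is one attempt and no reset: what is moved stays moved. The work goes in short steps, Python scripts to look and compute and a tool call to move; the robot and the scene stay as the last step left them, time stands still between calls to the robot, and variables do not carry over. Pictures are saved under pics/ and viewed, about 8 in all and at most 12, crops included, and the job is handed in when it is done.

Besides the shell and the picture viewer there is one more tool, called after "Call:" by a JSON object that holds its "op" and its "data", one argument or row to a line. play_rows: Moves the arm, as the interface text tells. Its arguments: {"type":"object","properties":{"travel":{"type":"array","items":{"type":"array","items":{"type":"number"}}},"rotation":{"type":"array","items":{"type":"array","items":{"type":"number"}}},"grip":{"type":"array","items":{"type":"number"}}},"required":["travel","rotation","grip"]}

```bash
mkdir -p pics; python3 - <<'E'
from bench import arm,optics,workorder
import cv2,numpy as np
s=arm.read_state();print(s);print(arm.grip_depth)
for n in("scene","side"):
    d=optics.get_image(n);cv2.imwrite(f"pics/{n}0.png",d["image"]);np.savez(f"{n}0.npz",**d)
    print(n,d["camera_matrix"].tolist(),(-d["R"].T@d["t"]).tolist())
E
```

```text
{'clock': 0.0, 'joints': array([-4.54382991e-01,  3.85540268e-01,  6.60352876e-03, -5.26131899e-04,
       -1.19402320e+00, -2.58568014e-01]), 'joint_vel': array([ 4.72577820e-05,  1.44045138e-03,  1.76034732e-03, -8.08015341e-04,
        1.52677459e-03, -1.81031314e-03]), 'joint_efforts': array([ 1.92456355e-03, -3.92289305e+01,  1.88394642e+01,  4.18600291e+00,
       -4.58393493e-03, -6.34674862e-06]), 'position': array([ 472.31437559, -408.39601355,  230.21868456]), 'ee_rot': array([-4.15802778e-01,  9.09454133e-01,  9.91228693e-04, -4.97547210e-04]), 'contact_force': array([ 0.10362336, -0.40457544, -0.77513111]), 'wrist_torque': array([-0.04668562,  0.00466757,  0.00782049]), 'gripper_width': 85.40819514906973}
18.700000000000003
scene [[606.5081628885498, 0.0, 324.7380370760806], [0.0, 606.5081628885498, 234.9531000879982], [0.0, 0.0, 1.0]] [41.591200853550255, -930.7835870615268, 650.0846803159682]
side [[559.8970553359795, 0.0, 319.3421221420411], [0.0, 559.8970553359795, 237.08104365867285], [0.0, 0.0, 1.0]] [-395.3864105011488, -448.98379068939295, 824.0761131451582]
```

View pics/scene0.png

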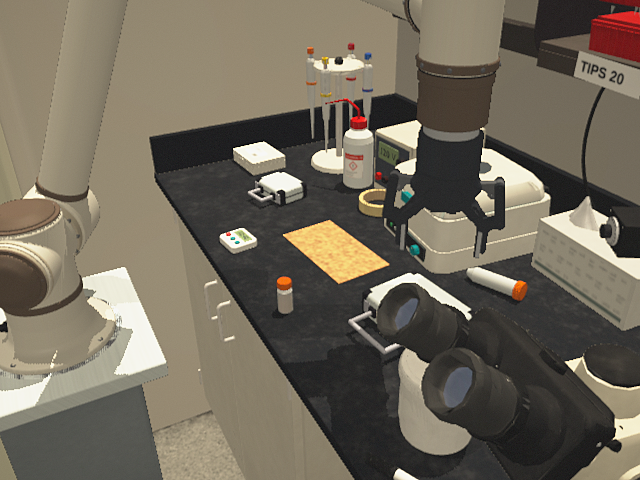

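View pics/side0.png

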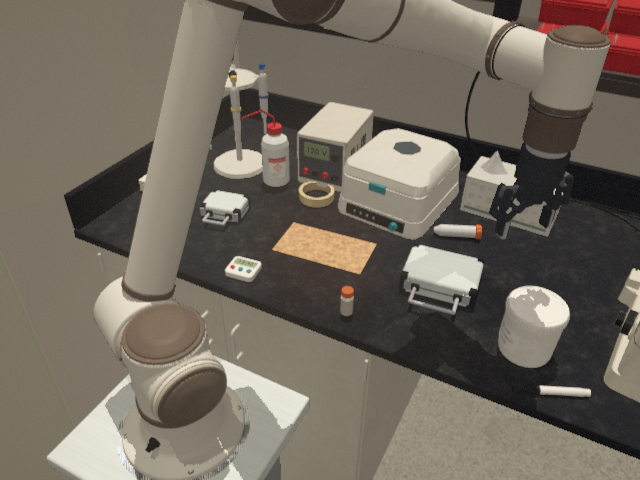

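The side view shows the large case at about (443,275) with its handle bar at (433,308), the mat at (325,248), and a vial at (347,300). The small case is at (224,207).

```bash
cat > h.py <<'E'
import cv2,numpy as np
def world(d):
    K,R,t=d["camera_matrix"],d["R"],d["t"];v,u=np.mgrid[0:480,0:640];z=d["depth"]
    P=np.stack([(u-K[0,2])*z/K[0,0],(v-K[1,2])*z/K[1,1],z],-1)
    W=(P-t)@R; W[z==0]=np.nan; return W
def rect(p):
    r=cv2.minAreaRect(p.astype(np.float32)); b=cv2.boxPoints(r); return r,b
E
python3 - <<'E'
import numpy as np,cv2
from h import *
for n in("side","scene"):
    d=dict(np.load(f"{n}0.npz"));W=world(d);hsv=cv2.cvtColor(d["image"],cv2.COLOR_BGR2HSV)
    m=((hsv[...,0]>8)&(hsv[...,0]<28)&(hsv[...,1]>80)&(hsv[...,2]>100)&(abs(W[...,2]-3)<8)).astype(np.uint8)
    m=cv2.morphologyEx(m,cv2.MORPH_OPEN,np.ones((3,3)))
    k,l,st,_=cv2.connectedComponentsWithStats(m);i=1+st[1:,4].argmax()
    r,b=rect(W[l==i][:,:2]);print(n,"mat",st[i],r,b.round().tolist(), np.nanmedian(W[l==i][:,2]))
    # case top
    box=(slice(235,320),slice(390,500)) if n=="side" else (slice(265,360),slice(340,475))
    Wb=W[box];g=hsv[box]
    t=(abs(Wb[...,2]-46)<5); t=cv2.morphologyEx(t.astype(np.uint8),cv2.MORPH_OPEN,np.ones((3,3)))>0
    r,b=rect(Wb[t][:,:2]);print("top",t.sum(),r,b.round().tolist())
    hb=(abs(Wb[...,2]-25)<9)&(g[...,2]>90); p=Wb[hb];print("handle-ish",len(p)); 
    p=p[np.argsort(p[:,0])][:60]; print(p.round()[::6].tolist())
    # obstacles near the path: max height map
    if n=="side":
        for x0 in range(350,800,50):
            print(x0,[int(np.nanmax(np.r_[-1,W[...,2][(abs(W[...,0]-x0-25)<25)&(abs(W[...,1]-y-25)<25)]])) for y in range(-500,300,50)])
E
```

```text
side mat [ 273  223  104   51 3023] ((545.6568603515625, 13.420578002929688), (133.5370635986328, 226.0792236328125), 4.8479180335998535) [[470.0, 120.0], [489.0, -105.0], [622.0, -94.0], [603.0, 132.0]] 2.015660523423824
top 2576 ((552.263671875, -270.61944580078125), (122.97179412841797, 159.636474609375), 6.490058898925781) [[482.0, -198.0], [500.0, -357.0], [622.0, -343.0], [604.0, -184.0]]
handle-ish 645
[[435.0, -240.0, 27.0], [438.0, -241.0, 27.0], [438.0, -263.0, 25.0], [439.0, -258.0, 23.0], [440.0, -281.0, 27.0], [440.0, -236.0, 26.0], [441.0, -267.0, 31.0], [441.0, -257.0, 26.0], [442.0, -268.0, 25.0], [442.0, -279.0, 24.0]]
350 [121, 120, 4, 4, 5, 629, 568, 63, 4, 3, 4, 14, 20, 18, 2, 3]
400 [121, 589, 588, 30, 593, 619, 3, 4, 3, 5, 3, 3, 16, 14, 4, 2]
450 [576, 590, 590, 567, 593, 607, 45, 5, 7, 6, 6, 5, 6, 3, 4, 25]
500 [348, 348, 567, 574, 585, 587, 46, 4, 5, 6, 6, 8, 5, 3, 37, 40]
550 [-1, 3, 22, 49, 569, 567, 48, 3, 8, 6, 8, 7, 5, 3, 31, 39]
600 [3, 5, 4, 49, 48, 47, 45, 45, 5, 4, 5, 3, 4, 3, 3, 30]
650 [4, 4, 4, 4, 3, 4, 153, 160, 155, 153, 148, 25, 26, 26, 4, 3]
700 [4, 4, 4, 33, 35, 30, 159, 161, 162, 160, 160, 129, 118, 141, 164, 213]
750 [554, 559, 555, 550, 33, 543, 535, 161, 163, 162, 160, 161, 162, 160, 159, 185]
scene mat [ 283  220  106   64 3399] ((544.4793090820312, 14.066886901855469), (129.54116821289062, 230.17559814453125), 4.671734809875488) [[471.0, 123.0], [489.0, -106.0], [618.0, -95.0], [600.0, 134.0]] 4.490432038377345
top 1203 ((551.8697509765625, -268.0401611328125), (121.06404876708984, 158.93333435058594), 5.814507484436035) [[484.0, -195.0], [500.0, -353.0], [620.0, -341.0], [604.0, -183.0]]
handle-ish 678
[[434.0, -240.0, 27.0], [438.0, -254.0, 28.0], [438.0, -243.0, 22.0], [439.0, -252.0, 24.0], [439.0, -258.0, 24.0], [439.0, -257.0, 27.0], [440.0, -263.0, 27.0], [440.0, -269.0, 27.0], [440.0, -249.0, 27.0], [441.0, -268.0, 30.0]]
```

Call:
{"op": "play_rows", "data": {
  "travel": [
    [0, 0, 0.0116],
    [0, 0, 0.0116],
    [0, 0, 0.0116],
    [0, 0, 0.0116],
    [0, 0, 0.0116],
    [0, 0, 0.0116],
    [0, 0, 0.0116],
    [-0.0325, 0.0036, 0],
    [-0.0325, 0.0036, 0],
    [-0.0325, 0.0036, 0],
    [-0.0325, 0.0036, 0],
    [0, 0, 0]
  ],
  "rotation": [
    [0, 0, -0.1172],
    [0, 0, -0.1172],
    [0, 0, -0.1172],
    [0, 0, -0.1172],
    [0, 0, -0.1172],
    [0, 0, -0.1172],
    [0, 0, -0.1172],
    [0, 0, 0],
    [0, 0, 0],
    [0, 0, 0],
    [0, 0, 0],
    [0, 0, 0]
  ],
  "grip": [0.45, 0.45, 0.45, 0.45, 0.45, 0.45, 0.45, 0.45, 0.45, 0.45, 0.45, 0.45]
}}

```text
clock: 1.1
position: [442.0, -277.0, 149.6]
ee_rot: [0.745, -0.667, -0.002, 0.0]
contact_force: [0.3, 0.1, 0.0]
gripper_width: 38.3
```

```bash
python3 - <<'E'
from bench import arm,optics
import cv2,numpy as np
from scipy.spatial.transform import Rotation as Ro
from h import *
s=arm.read_state();d=optics.get_image("wrist");cv2.imwrite("pics/w1.png",d["image"])
R=Ro.from_quat(s["ee_rot"]).as_matrix();print(s["position"],R.round(3).tolist(),s["gripper_width"],s["joints"])
H=d["hand_eye"];T=np.eye(4);T[:3,:3]=R;T[:3,3]=s["position"];C=T@H
d["R"]=C[:3,:3].T;d["t"]=-C[:3,:3].T@C[:3,3];W=world(d)
np.savez("w1.npz",W=W,im=d["image"])
g=cv2.cvtColor(d["image"],cv2.COLOR_BGR2GRAY)
m=(W[...,2]>15)&(W[...,2]<33)&(g>90)&(abs(W[...,0]-445)<40)&(abs(W[...,1]+281)<60)
print(m.sum());b=m&(W[...,0]<452)
p=W[b];print(np.percentile(p,[2,50,98],axis=0).round(1).tolist(),np.polyfit(p[:,1],p[:,0],1))
t=(abs(W[...,2]-46)<4);q=W[t];print(rect(q[:,:2]),t.sum())
E
```

```text
[ 442.0458215  -276.95492943  149.63128613] [[0.11, -0.994, -0.003], [-0.994, -0.11, 0.002], [-0.003, 0.002, -1.0]] 38.29363407805741 [-0.24931697  0.2897595  -0.35755481 -0.00201288 -0.92673468  0.3607358 ]
2509
[[438.9, -326.7, 24.8], [446.7, -270.6, 27.7], [451.7, -234.3, 29.4]] [-7.84250487e-02  4.24641587e+02]
(((541.0056762695312, -226.88284301757812), (293.66717529296875, 255.4529571533203), 9.834944725036621), array([[ 374.51294, -126.11416],
       [ 418.14697, -377.81296],
       [ 707.4984 , -327.65152],
       [ 663.8644 ,  -75.95273]], dtype=float32)) 46237
```

View pics/w1.png

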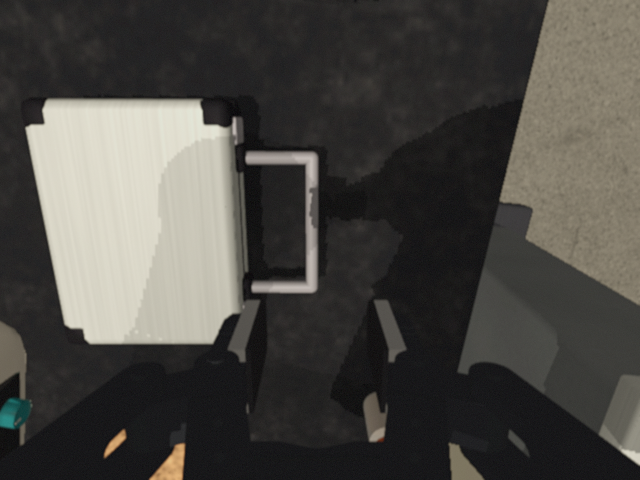

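The bar sits at column 312, rows 152–292, parallel to the fingers, with its centre at about (445.3, -280.7). I'll correct sideways and go down.

Call:
{"op": "play_rows", "data": {
  "travel": [
    [0.004, -0.003, 0.01],
    [0, 0, 0.025],
    [0, 0, 0.025],
    [0, 0, 0.025],
    [0, 0, 0.025],
    [0, 0, 0.015],
    [0, 0, 0.01],
    [0, 0, 0.006],
    [0, 0, 0]
  ],
  "rotation": [
    [0, 0, 0],
    [0, 0, 0],
    [0, 0, 0],
    [0, 0, 0],
    [0, 0, 0],
    [0, 0, 0],
    [0, 0, 0],
    [0, 0, 0],
    [0, 0, 0]
  ],
  "grip": [0.45, 0.45, 0.45, 0.45, 0.45, 0.45, 0.45, 0.45, 0.45]
}}

```text
clock: 1.9
position: [447.4, -285.2, 7.5]
ee_rot: [0.744, -0.668, -0.001, 0.001]
contact_force: [0.9, -0.1, 0.7]
gripper_width: 38.6
```

Call:
{"op": "play_rows", "data": {
  "travel": [
    [-0.0042, 0.002, 0.002],
    [0, 0, 0],
    [0, 0, 0],
    [0, 0, 0],
    [0, 0, 0],
    [0, 0, 0],
    [0, 0, 0]
  ],
  "rotation": [
    [0, 0, 0],
    [0, 0, 0],
    [0, 0, 0],
    [0, 0, 0],
    [0, 0, 0],
    [0, 0, 0],
    [0, 0, 0]
  ],
  "grip": [0.3, 0.2, 0.12, 0.08, 0.08, 0.08, 0.08]
}}

```text
clock: 2.48
position: [445.8, -280.8, 8.0]
ee_rot: [0.744, -0.668, 0.0, -0.0]
contact_force: [-1.5, 2.0, 6.2]
gripper_width: 7.1
```

Call:
{"op": "play_rows", "data": {
  "travel": [
    [0, 0, -0.005],
    [0, 0, -0.008],
    [0, 0, -0.012],
    [0, 0, -0.012],
    [0, 0, -0.012],
    [0, 0, 0]
  ],
  "rotation": [
    [0, 0, 0],
    [0, 0, 0],
    [0, 0, 0],
    [0, 0, 0],
    [0, 0, 0],
    [0, 0, 0]
  ],
  "grip": [0.08, 0.08, 0.08, 0.08, 0.08, 0.08]
}}

```text
clock: 2.98
position: [446.0, -281.0, 58.2]
ee_rot: [0.744, -0.668, 0.001, -0.0]
contact_force: [-0.5, -0.7, -1.8]
gripper_width: 6.9
```

```bash
python3 - <<'E'
from bench import arm,optics
import cv2
s=arm.read_state();print(s["position"],s["contact_force"],s["wrist_torque"],s["gripper_width"])
a=optics.get_image("side")["image"][200:360,330:570];b=optics.get_image("scene")["image"][220:380,300:540]
cv2.imwrite("pics/l1.png",cv2.resize(cv2.vconcat([a,b]),None,fx=1.8,fy=1.8))
E
```

```text
[ 446.04860066 -281.0154128    58.22689484] [-0.51036746 -0.6555941  -1.78513126] [-0.12655262  0.17020079  0.00103981] 6.933871108174958
```

View pics/l1.png

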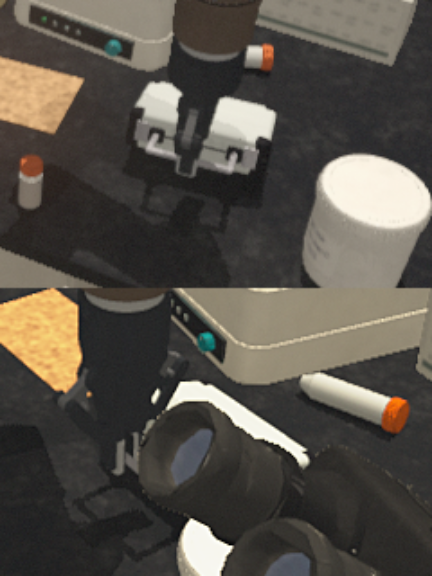

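The bar is held and the case is tilting up on its foot, with the handle raised. I'll follow the arc round the foot, then lift.

Call:
{"op": "play_rows", "data": {
  "travel": [
    [0, -0.0105, -0.0178],
    [0, -0.0126, -0.0165],
    [0, -0.0145, -0.0147],
    [0, -0.0162, -0.0129],
    [0, -0.01, -0.0129],
    [0, 0, -0.012],
    [0, 0, -0.012],
    [0, 0, -0.012],
    [0, 0, 0],
    [0, 0, 0]
  ],
  "rotation": [
    [0, 0, 0],
    [0, 0, 0],
    [0, 0, 0],
    [0, 0, 0],
    [0, 0, 0],
    [0, 0, 0],
    [0, 0, 0],
    [0, 0, 0],
    [0, 0, 0],
    [0, 0, 0]
  ],
  "grip": [0.08, 0.08, 0.08, 0.08, 0.08, 0.08, 0.08, 0.08, 0.08, 0.08]
}}

```text
clock: 3.92
position: [506.6, -273.3, 164.6]
ee_rot: [0.744, -0.669, -0.003, 0.001]
contact_force: [-2.9, -0.4, -6.8]
gripper_width: 6.6
```

```bash
cat > look.py <<'E'
from bench import arm,optics
import cv2,sys,numpy as np
from h import *
s=arm.read_state();print(s["clock"],s["position"],s["contact_force"],s["wrist_torque"],s["gripper_width"])
n=sys.argv[1]
A=optics.get_image("side");B=optics.get_image("scene")
np.savez(n+"a.npz",**A);np.savez(n+"b.npz",**B)
a=A["image"][120:360,250:570];b=B["image"][120:360,220:540]
cv2.imwrite(f"pics/{n}.png",cv2.resize(cv2.vconcat([a,b]),None,fx=1.25,fy=1.25))
E
python3 look.py l2
```

```text
3.9167 [ 506.60984385 -273.25076728  164.55052178] [-2.89588278 -0.42123608 -6.75634066] [-0.05167975  0.76591894  0.01200264] 6.579244169951338
```

View pics/l2.png

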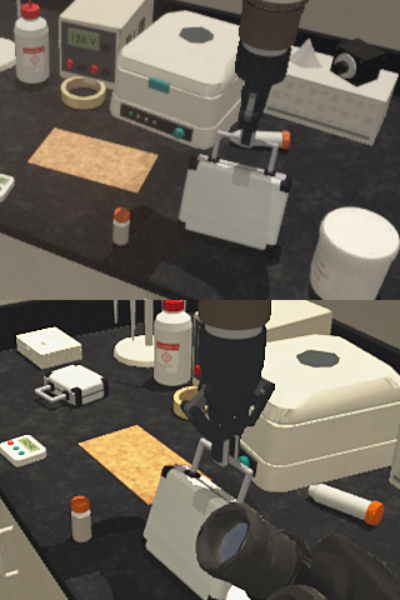

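The case hangs free below the gripper. I'll lift further, let it settle, and measure its tilt from the depth image.

Call:
{"op": "play_rows", "data": {
  "travel": [
    [0, 0, -0.01],
    [0, 0, -0.015],
    [0, 0, -0.01],
    [0, 0, 0],
    [0, 0, 0],
    [0, 0, 0],
    [0, 0, 0],
    [0, 0, 0]
  ],
  "rotation": [
    [0, 0, 0],
    [0, 0, 0],
    [0, 0, 0],
    [0, 0, 0],
    [0, 0, 0],
    [0, 0, 0],
    [0, 0, 0],
    [0, 0, 0]
  ],
  "grip": [0.08, 0.08, 0.08, 0.08, 0.08, 0.08, 0.08, 0.08]
}}

```text
clock: 4.68
position: [507.9, -273.7, 200.8]
ee_rot: [0.744, -0.668, -0.001, 0.001]
contact_force: [-0.1, -0.2, -6.7]
gripper_width: 7.4
```

```bash
cat > tilt.py <<'E'
import sys,numpy as np
from h import *
from bench import arm
s=arm.read_state();p0=s["position"]
d=dict(np.load(sys.argv[1]+"a.npz"));W=world(d)
bz=p0[2]+18.7
m=(W[...,2]>bz-160)&(W[...,2]<bz-58)&(abs(W[...,0]-p0[0])<75)&(abs(W[...,1]-p0[1])<85)
p=W[m]
for _ in range(4):
    c=p.mean(0);n=np.linalg.svd(p-c,full_matrices=False)[2][2];n=n if n[0]<0 else -n
    r=abs((p-c)@n);p=p[r<max(2.0*np.median(r),2)]
print("n pts",len(p),"normal",n.round(3),"tilt deg",np.degrees(np.arcsin(n[2])).round(1),"yaw deg",np.degrees(np.arctan2(-n[1],-n[0])).round(1),
 "mid+halfthick",(c-23*n).round(1),"res",r.std().round(2))
lo=p[p[:,2]<np.percentile(p[:,2],98)];print("y range",np.percentile(lo[:,1],[1,99]).round(1),"z range",np.percentile(p[:,2],[1,99]).round(1))
E
python3 look.py l3; python3 tilt.py l3
```

```text
4.6833 [ 507.89680467 -273.7029599   200.77756208] [-0.07474976 -0.21091892 -6.65895514] [-0.13286933  0.14636517  0.0794559 ] 7.440558978672364
n pts 2224 normal [-0.991 -0.107  0.083] tilt deg 4.8 yaw deg 6.2 mid+halfthick [ 503.4 -277.2  107.4] res 0.69
y range [-354.3 -201.8] z range [ 61.  158.6]
```

Call:
{"op": "play_rows", "data": {
  "travel": [
    [-0.01, -0.0024, 0],
    [-0.018, -0.0043, 0],
    [-0.025, -0.006, 0],
    [-0.03, -0.0072, 0],
    [-0.032, -0.0077, 0],
    [-0.032, -0.0077, 0],
    [-0.032, -0.0077, 0],
    [-0.03, -0.0072, 0],
    [-0.027, -0.0065, 0],
    [-0.022, -0.0053, 0],
    [-0.017, -0.0041, 0],
    [-0.011, -0.0027, 0]
  ],
  "rotation": [
    [0, 0, 0],
    [0, 0, 0],
    [0, 0, 0],
    [0, 0, 0],
    [0, 0, 0],
    [0, 0, 0],
    [0, 0, 0],
    [0, 0, 0],
    [0, 0, 0],
    [0, 0, 0],
    [0, 0, 0],
    [0, 0, 0.025]
  ],
  "grip": [0.08, 0.08, 0.08, 0.08, 0.08, 0.08, 0.08, 0.08, 0.08, 0.08, 0.08, 0.08]
}}

```text
clock: 5.78
position: [546.9, 20.6, 202.0]
ee_rot: [0.736, -0.677, 0.0, -0.001]
contact_force: [0.8, 0.3, -8.0]
gripper_width: 6.9
```

Call:
{"op": "play_rows", "data": {
  "travel": [
    [0, 0, 0],
    [0, 0, 0],
    [0, 0, 0],
    [0, 0, 0],
    [0, 0, 0],
    [0, 0, 0]
  ],
  "rotation": [
    [0, 0, 0],
    [0, 0, 0],
    [0, 0, 0],
    [0, 0, 0],
    [0, 0, 0],
    [0, 0, 0]
  ],
  "grip": [0.08, 0.08, 0.08, 0.08, 0.08, 0.08]
}}

```text
clock: 6.28
position: [546.6, 17.2, 201.9]
ee_rot: [0.735, -0.678, -0.0, 0.0]
contact_force: [0.1, -0.2, -6.9]
gripper_width: 7.3
```

```bash
python3 look.py l4; python3 tilt.py l4
```

```text
6.2833 [546.55338326  17.1766679  201.94287162] [ 0.11345972 -0.23255457 -6.86297543] [-0.15913819 -0.01540499 -0.03486276] 7.3422751076153165
n pts 1594 normal [-0.995 -0.09   0.037] tilt deg 2.1 yaw deg 5.2 mid+halfthick [547.4  13.5 107.1] res 0.82
y range [-65.7  88.1] z range [ 61.7 157.4]
```

View pics/l4.png

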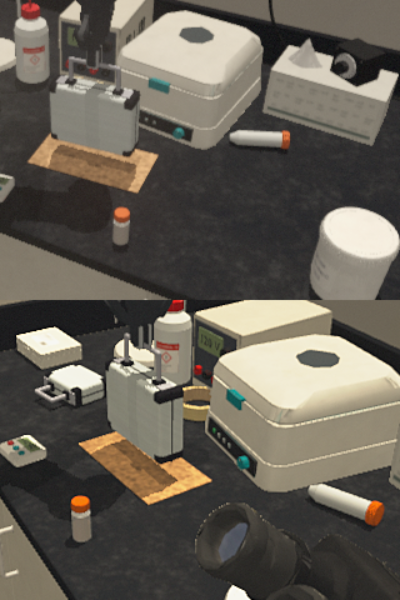

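The case hangs upright (2° tilt) over the mat at (547, 13.5). Lowering.

Call:
{"op": "play_rows", "data": {
  "travel": [
    [0, 0, 0.004],
    [0, 0, 0.007],
    [0, 0, 0.008],
    [0, 0, 0.007],
    [0, 0, 0.005],
    [0, 0, 0.004],
    [0, 0, 0.003],
    [0, 0, 0.002],
    [0, 0, 0],
    [0, 0, 0]
  ],
  "rotation": [
    [0, 0, 0],
    [0, 0, 0],
    [0, 0, 0],
    [0, 0, 0],
    [0, 0, 0],
    [0, 0, 0],
    [0, 0, 0],
    [0, 0, 0],
    [0, 0, 0],
    [0, 0, 0]
  ],
  "grip": [0.08, 0.08, 0.08, 0.08, 0.08, 0.08, 0.08, 0.08, 0.08, 0.08]
}}

```text
clock: 7.22
position: [550.0, 16.4, 167.0]
ee_rot: [0.736, -0.677, 0.004, -0.002]
contact_force: [-1.3, -5.6, 11.6]
gripper_width: 7.1
```

Call:
{"op": "play_rows", "data": {
  "travel": [
    [0, 0, 0.002],
    [0, 0, 0.002],
    [0, 0, 0],
    [0, 0, 0]
  ],
  "rotation": [
    [0, 0, 0],
    [0, 0, 0],
    [0, 0, 0],
    [0, 0, 0]
  ],
  "grip": [0.08, 0.08, 0.08, 0.08]
}}

```text
clock: 7.55
position: [552.0, 17.0, 165.5]
ee_rot: [0.737, -0.676, 0.006, -0.004]
contact_force: [-1.9, -4.3, 18.2]
gripper_width: 7.3
```

The foot is on the mat and I'm pressing slightly too hard, so I'll back off before releasing.

Call:
{"op": "play_rows", "data": {
  "travel": [
    [0, 0, -0.002],
    [0, 0, -0.0015],
    [0, 0, 0],
    [0, 0, 0],
    [0, 0, 0]
  ],
  "rotation": [
    [0, 0, 0],
    [0, 0, 0],
    [0, 0, 0],
    [0, 0, 0],
    [0, 0, 0]
  ],
  "grip": [0.08, 0.08, 0.08, 0.08, 0.08]
}}

```text
clock: 7.97
position: [549.3, 16.8, 165.4]
ee_rot: [0.736, -0.677, 0.003, -0.002]
contact_force: [-1.6, -5.5, 10.5]
gripper_width: 7.0
```

```bash
python3 look.py l5; python3 tilt.py l5
```

```text
7.9667 [549.30765334  16.82078503 165.39194464] [-1.59609398 -5.52625333 10.47654878] [-1.36011861  0.39723058 -0.02328686] 6.988924933521962
n pts 1585 normal [-0.995 -0.089  0.053] tilt deg 3.0 yaw deg 5.1 mid+halfthick [547.7  14.   71.9] res 0.8
y range [-65.4  87.8] z range [ 25.3 123.2]
```

View pics/l5.png

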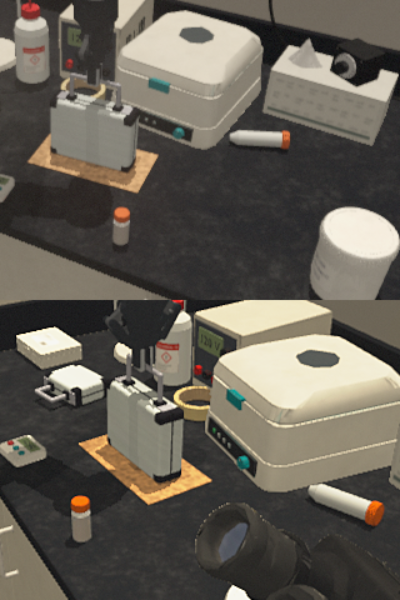

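```bash
python3 - <<'E'
import numpy as np
from h import *
for f in("l5a","l5b","l4a"):
    d=dict(np.load(f+".npz"));W=world(d);g=d["image"].max(2)
    m=(abs(W[...,0]-547)<40)&(abs(W[...,1]-14)<95)&(g>120)
    for y in range(-62,94,20):
        k=m&(abs(W[...,1]-y)<5)&((abs(W[...,1]-10)>55)|(W[...,2]<135+ (35 if f=="l4a" else 0)));z=W[k][:,2]
        print(f,y,len(z),np.percentile(z,[3,90,97,99]).round(0) if len(z) else"")
E
```

```text
l5a -62 228 [  1.  97. 104. 106.]
l5a -42 244 [  1. 124. 126. 127.]
l5a -22 224 [  0. 121. 123. 124.]
l5a -2 225 [  1. 122. 124. 125.]
l5a 18 227 [  2. 122. 124. 125.]
l5a 38 241 [  1. 122. 124. 124.]
l5a 58 212 [ -0. 120. 123. 124.]
l5a 78 226 [  1. 499. 501. 502.]
l5b -62 780 [  4.  99. 106. 107.]
l5b -42 233 [  3. 126. 128. 128.]
l5b -22 207 [  4. 124. 127. 130.]
l5b -2 177 [  4. 125. 126. 126.]
l5b 18 188 [  3. 125. 126. 126.]
l5b 38 186 [  4. 125. 126. 127.]
l5b 58 174 [  4. 124. 126. 130.]
l5b 78 146 [  4. 126. 128. 128.]
l4a -62 260 [  0. 134. 139. 142.]
l4a -42 295 [  0. 158. 161. 162.]
l4a -22 260 [  0. 155. 158. 158.]
l4a -2 275 [  0. 156. 158. 160.]
l4a 18 272 [  0. 156. 158. 159.]
l4a 38 274 [  0. 157. 158. 159.]
l4a 58 239 [  0. 152. 156. 157.]
l4a 78 270 [  0. 536. 538. 539.]
```

The case body top is level at about 124 mm, so it stands flat on the mat. Releasing slowly, then straight up.

Call:
{"op": "play_rows", "data": {
  "travel": [
    [0, 0, -0.001],
    [0, 0, -0.001],
    [0, 0, 0],
    [0, 0, 0],
    [0, 0, 0],
    [0, 0, 0],
    [0, 0, 0],
    [0, 0, 0],
    [0, 0, 0]
  ],
  "rotation": [
    [0, 0, 0],
    [0, 0, 0],
    [0, 0, 0],
    [0, 0, 0],
    [0, 0, 0],
    [0, 0, 0],
    [0, 0, 0],
    [0, 0, 0],
    [0, 0, 0]
  ],
  "grip": [0.085, 0.09, 0.1, 0.12, 0.16, 0.22, 0.3, 0.36, 0.36]
}}

```text
clock: 8.82
position: [546.7, 18.0, 163.2]
ee_rot: [0.736, -0.677, -0.0, -0.0]
contact_force: [0.9, 0.4, 0.3]
gripper_width: 30.6
```

```bash
python3 look.py l6; python3 tilt.py l6
```

```text
8.8167 [546.74269618  17.97422373 163.24906572] [0.85645302 0.39188777 0.2621593 ] [ 0.01379231  0.0056488  -0.0174364 ] 30.648605907210932
n pts 1574 normal [-0.996 -0.089  0.026] tilt deg 1.5 yaw deg 5.1 mid+halfthick [546.   13.5  71.7] res 0.78
y range [-65.1  87.9] z range [ 23.1 122.7]
```

It is free and standing. Retracting straight up.

Call:
{"op": "play_rows", "data": {
  "travel": [
    [0, 0, -0.008],
    [0, 0, -0.015],
    [0, 0, -0.02],
    [0, 0, -0.025],
    [0, 0, -0.025],
    [0, 0, -0.025],
    [0, 0, -0.01],
    [0, 0, 0],
    [0, 0, 0],
    [0, 0, 0]
  ],
  "rotation": [
    [0, 0, 0],
    [0, 0, 0],
    [0, 0, 0],
    [0, 0, 0],
    [0, 0, 0],
    [0, 0, 0],
    [0, 0, 0],
    [0, 0, 0],
    [0, 0, 0],
    [0, 0, 0]
  ],
  "grip": [0.36, 0.36, 0.36, 0.36, 0.36, 0.36, 0.36, 0.36, 0.36, 0.36]
}}

```text
clock: 9.75
position: [545.7, 17.7, 289.7]
ee_rot: [0.736, -0.677, -0.001, 0.001]
contact_force: [-0.5, 0.0, -0.8]
gripper_width: 30.8
```

```bash
python3 look.py l7; sed -i 's/^bz=.*/bz=184/' tilt.py; python3 tilt.py l7
```

```text
9.75 [545.73594146  17.73255232 289.72099161] [-0.4624474   0.00877083 -0.75971077] [ 0.04465868  0.06016974 -0.01287893] 30.821245220266846
n pts 1598 normal [-0.996 -0.089  0.032] tilt deg 1.8 yaw deg 5.1 mid+halfthick [546.   13.6  72.4] res 0.8
y range [-65.9  87.5] z range [ 25.3 122.1]
```

View pics/l7.png

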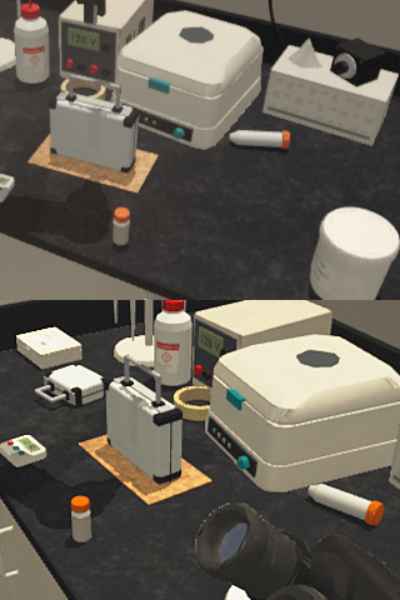

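The case stands upright in the middle of the mat with its handle up. The gripper is clear and the small case is where it was.

```bash
python3 -c "
from bench import workorder
print(workorder.job_done())"
```

```text
the job is handed in; nothing more can be done
None
```

The larger case is standing on its thin edge in the middle of the cork mat, handle up, and the job was handed in at about 9.8 s. I gripped the handle bar lightly so the case swung down and hung from it. I carried it over the mat, lowered it until it stood, then let go and pulled straight up.

Last checks from the side camera, after the gripper had pulled clear:

| Check | Measured | Limit |
|---|---|---|
| Lean from upright | about 1.8° | 10° |
| Case centre | (546, 13.6) mm, against mat centre (545, 13.7) mm: about 1 mm off | 30 mm |
| Case long way | 5.1°, against the mat's 4.8° | 11° |
| Wrist force | under 1 N | nothing touched |

- **Smaller case:** the arm never went near it. In the pictures it lies where it was, but I checked that by eye and did not measure it.
- **Set-down:** I pressed the case onto the mat with up to about 18 N on the wrist, then backed off before releasing. The contact came a few millimetres earlier than I had worked out, so the bar had probably slipped a little towards the fingertips. No check failed.

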